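# Hold a vacuum adapter on its sprung port for clamping

## Robot

A 7-joint arm with a two-finger parallel gripper is mounted at the origin on a cart in front of the work surface, level with it; the furniture and walls round the work are solid. World frame = base frame: x ahead of the robot, y to its left, z up, the work surface at z = 0. Lengths are in mm, angles in rad, forces in N, time in s.
With the tool pointing down it reaches from about 425 to 925 mm from the base axis. Payload 6.8 kg.
Tool frame: the origin (TCP) lies at the very end of the fingers, on their centre line; the grasp point (between the pads) lies 19 mm behind it; z points along the fingers, x is the direction in which the jaws open and shut, and the axes are right-handed (so a half turn about z gives the same grasp; the last joint's range is limited). The gripper opens to 85 mm and grips with 20 to 120 N. Pads are 22 mm wide; open, the fingers measure 114 mm over their backs; the gripper's body (76 mm by 85 mm) begins 54 mm behind the grasp point. The pads swing forward as they close: fully open they stand 13 mm farther back than shut.
Start: joints at [1.176, 0.477, 0.022, 1.555, -0.011, 1.109, -0.083], TCP at [190.956, -647.444, 231.308] pointing down, gripper open.
Joint ranges: [-2.96, 2.96], [-0.34, 2.1], [-1.41, 1.46], [0.24, 2.44], [-1.37, 4.51], [0.17, 1.92], [-2.96, 2.96]. Speed limits (rad/s): [2.39, 2.39, 3.14, 3.14, 3.14, 3.14, 3.14].

## Interface

Orientations are given as a unit quaternion [x, y, z, w].
In Python, from plant import bot gives the robot as it stands. Calls block until the motion is done:
- bot.movep(position, orientation): joint-space move of the TCP to a pose.
- bot.line_to(position, frame=None, vel=150): straight line of the TCP; frame=None keeps the orientation; vel is the mean speed in mm/s.
- bot.set_joints(angles): joint-space move.
- bot.grip(opening): finger opening in mm; the grip force is fixed at half the most; returns when the fingers have stopped.
- bot.dwell(seconds).
- bot.solve_ik(position, orientation): joint angles nearest the present ones, or None.
- bot.grab_frame(name): name is "side" or "top" or "wrist"; returns the picture (400x640x3 uint8, red, green, blue); there is no depth.
- bot.camera_info(name): a dict with "intrinsics" (3x3 intrinsics, pixels), "eye" and "attitude" of the camera in the world. Camera axes: x right, y down, z forward; pixel columns grow to the right and rows downward; lengths in mm; the calibration is good to about 2 mm. A picture is of the moment at which its call begins: read the wrist's pose just before it. camera_info takes no time and is no camera call; for the wrist camera it gives the pose at the moment of the call.
A pose or a line that the arm cannot do raises bot.MotionError and nothing moves.
- bot.job_done(): hands the job in, once; it reports no verdict.
Trained networks look in the newest picture that a camera, given by its name, has taken for a name from the list of things; names that differ only in an ending like _2 or _b are one class to them, and where a whole thing is asked for, a point or a joint stands for the part that bears it (a point fixed in the world has none). Each returns a list of dicts, best first, with "conf" (0 to 1); they miss things now and then, are a little off and sometimes report something else, mostly with a low value. They report only what shows in the picture. A call takes as long as a camera call. They do not tell look-alikes from the thing itself.
- bot.spot_in(query, camera): "centre" ([column, row] as shares, 0 to 1, of the picture: columns of its width, rows of its height, amid what is visible of it).
- bot.silhouettes(query, camera): "region" (400x640 bool, what is visible of it) and "centre" ([column, row] as shares, 0 to 1, of the picture: columns of its width, rows of its height, amid what is visible of it).
Readings, each from a call of its own:
- bot.current_time_s(): time.
- bot.current_joint_positions(): joint angles.
- bot.current_joint_vel(): joint speeds.
- bot.current_tau(): joint torques, N m.
- bot.current_tool_pos(): TCP position.
- bot.current_tool_rot(): TCP orientation.
- bot.current_ft_force(): force on the tool from outside, world axes, zero at the start.
- bot.current_moment(): the same for the moment, N m.
- bot.current_finger_gap(): finger opening in mm.
Only numpy, scipy, OpenCV 4.12 (cv2) and the standard library are available. Lean on these libraries where they do the work, as an engineer would, in place of code of your own. Each camera call takes 0.05 s, during which the arm holds its last target. There are 200 camera calls.

## Task

Lift the loose dust cap off the bellows port and set it down, same way up, on the bench in front of you. Then set the reducer adapter, flange down, squarely on the port over its centring collar, and press it down with a steady force of about 10 N for me to fit the clamp, without driving the bellows to its stop. Finish while still holding it pressed like that for at least four seconds: do not let go or back off. Leave the bottle, the forceps and the clamp where they are.

Things in the scene. Friction and masses are not known exactly. Their poses are not given: they have to be found in the camera images.
- port (a joint): how far the bellows port is pushed down, m: 0 at rest, grows downwards, hard stop at 0.018. It is sprung: it starts to move at 2 N and takes 0.8 N more per mm (10 N at 0.010).
- port_face (a point): centre of the upward sealing face of the port: a round steel flange, diameter 55 mm, on a 24 mm radius bellows that stands on a fixed round foot (diameter 110 mm, 10 mm thick). The face is 70 mm above the bench at rest, and is hidden under the dust cap at the start. In its middle stands a tapered centring collar, 36 mm diameter at the face, 33 mm at its top, 5 mm high. z is up.
- cap_knob (a point): centre (half-way up) of the 18 mm round knob on top of the loose grey dust cap; the knob is 27 mm tall. The cap is a round upside-down cup, outer diameter 64 mm, 19 mm high without the knob, inside diameter 59 mm and 16 mm deep; it sits loosely on the port with 2 mm play all round, resting on the collar. This point is 33 mm above the lower rim of the cap. z is the cap's axis, up. 40 g.
- cap_rim (a point): centre of the lower rim of the dust cap; z is the cap's axis, up.
- adapter_center (a point): centre (half-way up) of the loose aluminium reducer adapter, 60 mm tall: a flange of 55 mm diameter, 9 mm thick, at the bottom, a short cone up to 16 mm, then a plain tube of 26 mm diameter up to its top, to grasp by. Underneath is a round recess of 41 mm diameter, 6 mm deep, that goes over the collar (2.5 mm play all round). It stands upright on the bench at the start; this point is 30 mm above its underside. z is its axis, up. 0.1 to 0.2 kg.
- adapter_foot (a point): centre of the underside of the adapter, which comes to lie on the port's sealing face; z is its axis, up.
- adapter: the adapter itself; origin at the centre of its underside, z up.
- cap: the dust cap itself; origin at the centre of its lower rim, z up.
- stand: the fixed stand with the bellows port on top; origin at the centre of the underside of its foot on the bench, z up.
- clamp: bystander: an open two-part clamp ring about 75 x 75 x 12 mm with a wing screw, lying on the bench; origin at the ring's centre, on the bench.
- bottle: bystander: white bottle with a blue cap, diameter 52 mm, 106 mm tall, standing on the bench; origin at its underside.
- tweezers: bystander: steel forceps, 16 x 126 x 8 mm, lying flat, their length along their y; origin at the underside.
Things that resemble listed ones, but are neither listed nor needed, are in the scene too. What is shaped like the cap but red or turquoise is not meant.

How it is judged:
By the outcome, as a careful person would: the job done as asked, in the order asked, and still so for the second after the job is handed in, while the arm keeps its last pose, push and grip.
It also fails if it takes over 72 s, if anything falls off the work surface, if the arm or the gripper's body presses on something with over 40 N, if the wrist force passes 120 N, or if a joint passes its speed limit or range.

## Working session

There is one attempt and no reset: what is moved stays moved. The work goes in short steps, each a Python script; the robot and the scene stay as the last script left them, time stands still between calls to the robot, and variables do not carry over. Pictures are saved under pics/ and viewed, about 8 in all and at most 12, crops included, and the job is handed in when it is done.

```bash
ls; mkdir -p pics; python3 - <<'E'
from plant import bot
import cv2
for n in ("side","top"):
    im=bot.grab_frame(n); cv2.imwrite(f"pics/{n}0.png",im[...,::-1])
    c=bot.camera_info(n); print(n,c)
    for q in ("cap","adapter","stand","clamp","bottle","tweezers"):
        print(q,[(round(d['conf'],2),round(d['centre'][0]*640),round(d['centre'][1]*400)) for d in bot.spot_in(q,n)])
print(bot.current_time_s(),bot.current_tool_rot(),bot.current_tool_pos(),bot.camera_info("wrist"))
E
```

```text
pics
side {'intrinsics': array([[487.65330039,   0.        , 322.26517635],
       [  0.        , 487.65330039, 200.0045469 ],
       [  0.        ,   0.        ,   1.        ]]), 'eye': array([  507.74663496, -1287.62458704,   603.42775061]), 'attitude': array([ 0.82667231, -0.02719012,  0.00749882, -0.5619763 ])}
cap [(0.84, 293, 273), (0.74, 343, 258), (0.69, 297, 185), (0.43, 373, 248), (0.39, 311, 299)]
adapter [(0.61, 295, 247)]
stand [(0.86, 297, 208), (0.24, 292, 246)]
clamp []
bottle [(0.96, 380, 265)]
tweezers [(0.35, 381, 265)]
top {'intrinsics': array([[387.14948142,   0.        , 322.4070857 ],
       [  0.        , 387.14948142, 199.03293137],
       [  0.        ,   0.        ,   1.        ]]), 'eye': array([ 415.94837572,  -44.56896266, 1074.94840645]), 'attitude': array([ 0.70501408, -0.70350909,  0.05644122, -0.0696024 ])}
cap [(0.97, 244, 241), (0.97, 371, 167), (0.77, 383, 200), (0.57, 415, 245)]
adapter [(0.72, 364, 246)]
stand [(0.69, 254, 246)]
clamp [(0.64, 195, 223)]
bottle [(0.9, 424, 168)]
tweezers []
0.7 [ 8.00897026e-01 -5.98802099e-01 -3.91196298e-06  1.07059329e-05] [ 190.94517899 -647.44041375  231.30603505] {'intrinsics': array([[324.79762627,   0.        , 320.45393625],
       [  0.        , 324.79762627, 197.82285142],
       [  0.        ,   0.        ,   1.        ]]), 'eye': array([ 264.37375816, -625.10071254,  373.96770888]), 'attitude': array([ 0.79163178, -0.59210797, -0.09033397,  0.12069403])}
```

View pics/top0.png

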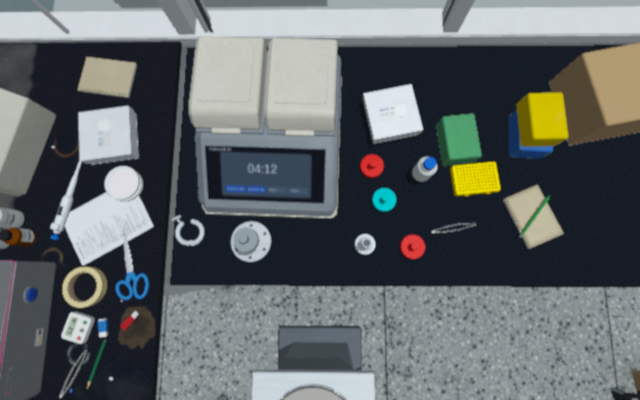

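View pics/side0.png

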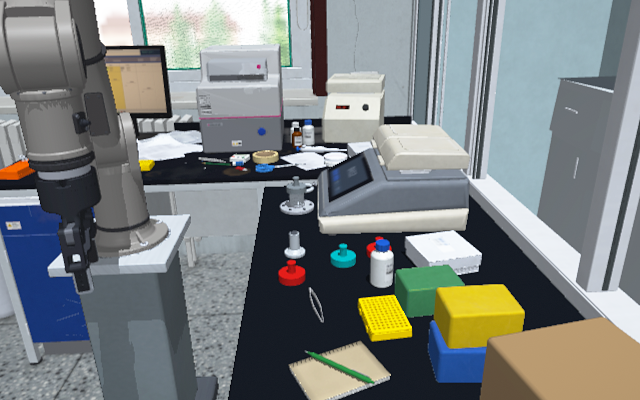

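Candidates in the top view:
- **Cap:** grey cap on the stand at (251,241). The red ones at (372,166) and (413,247) and the turquoise one at (384,199) are look-alikes to avoid.
- **Adapter:** grey stepped part at (365,244), the only one.
- **Bystanders:** clamp (190,230), forceps (454,229), bottle (424,168).

The instrument's front edge is at row ~215.

```bash
cat > h.py <<'E'
from plant import bot
import numpy as np, cv2
from scipy.spatial.transform import Rotation as R
def ray(n,uv,z,info=None):
    c=info or bot.camera_info(n)
    d=R.from_quat(c['attitude']).apply(np.linalg.solve(c['intrinsics'],[uv[0],uv[1],1]))
    return c['eye']+d*(z-c['eye'][2])/d[2]
def proj(p,c):
    q=c['intrinsics']@R.from_quat(c['attitude']).inv().apply(np.array(p)-c['eye']); return q[:2]/q[2]
def down(yaw):  # jaw axis (tool x) at yaw in the xy plane, pointing down
    return (R.from_euler('z',yaw)*R.from_quat([1,0,0,0])).as_quat()
E
python3 - <<'E'
from h import *
bot.grab_frame("top")
for q,z in (("cap_knob",116),("adapter",30),("stand",70)):
    for d in bot.silhouettes(q,"top"):
        m=d['region']; ys,xs=np.nonzero(m)
        print(q,round(d['conf'],2),xs.min(),xs.max(),ys.min(),ys.max(),ray("top",(np.array(d['centre'])*[640,400]),z).round())
for n,uv,z in (("knob",(247,241),103),("foot",(251,241),10),("adtop",(365,243),60),("adfoot",(365,245),5),("edge",(300,285),0),("instr",(270,216),20),("clamp",(190,230),6),("redcap",(413,247),20)):
    print(n,ray("top",uv,z).round())
E
```

```text
cap_knob 0.89 372 395 189 211 [ 587. -183.  116.]
cap_knob 0.78 233 258 228 252 [483. 165. 116.]
cap_knob 0.6 401 423 236 259 [ 471. -253.  116.]
cap_knob 0.57 361 382 156 176 [ 673. -146.  116.]
adapter 0.81 355 374 235 253 [ 483. -135.   30.]
stand 0.55 232 270 222 262 [473. 150.  70.]
stand 0.51 356 373 235 253 [ 490. -135.   70.]
knob [484. 163. 103.]
foot [491. 172.  10.]
adtop [ 483. -137.   60.]
adfoot [ 481. -142.    5.]
edge [373.  36.   0.]
instr [559. 120.  20.]
clamp [521. 344.   6.]
redcap [ 475. -269.   20.]
```

```bash
python3 - <<'E'
import cv2,numpy as np
a=cv2.imread("pics/top0.png")[200:285,170:435]; b=cv2.imread("pics/side0.png")[165:295,240:420]
a=cv2.resize(a,None,fx=3,fy=3,interpolation=2); b=cv2.resize(b,None,fx=2.4,fy=2.4,interpolation=2)
o=np.zeros((a.shape[0]+b.shape[0],a.shape[1],3),np.uint8); o[:a.shape[0]]=a; o[a.shape[0]:,:b.shape[1]]=b
cv2.imwrite("pics/crop1.png",o);print(o.shape)
E
```

```text
(567, 795, 3)
```

View pics/crop1.png

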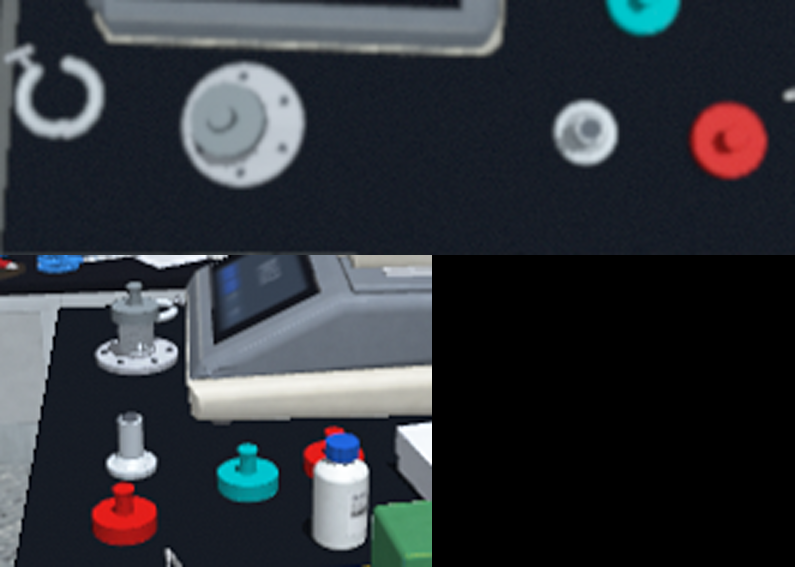

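The close crop confirms it. The grey cap sits on the stand (knob ≈ (244,239) in the full picture), and the adapter is the silver stepped part at (365,244). Next I go above the cap and look.

```bash
python3 - <<'E'
from h import *
q=down(np.pi/2)
for p in ([485,168,230],[485,168,60],[483,-137,100],[483,-137,10],[440,30,60]): print(p, None if (s:=bot.solve_ik(p,q)) is None else np.round(s,2))
print(ray("top",(244,239),105).round(),ray("top",(251,241.7),10).round())
bot.movep([485,168,230],q)
c=bot.camera_info("wrist"); im=bot.grab_frame("wrist"); cv2.imwrite("pics/w1.png",im[...,::-1])
for d in bot.silhouettes("cap_knob","wrist"):
    ys,xs=np.nonzero(d['region']); print(round(d['conf'],2),xs.min(),xs.max(),ys.min(),ys.max())
print(bot.current_time_s(),bot.current_tool_pos(),bot.current_ft_force(),proj([487,170,105],c),proj([490,172,10],c))
E
```

```text
[485, 168, 230] [ 0.47  0.44 -1.16  1.89  0.45  1.11  0.71]
[485, 168, 60] [ 0.37  0.73 -1.09  2.02  0.84  0.92  0.39]
[483, -137, 100] [ 0.73  0.46 -0.7   2.04  0.42  0.78  1.34]
[483, -137, 10] [ 0.6   0.6  -0.55  2.09  0.55  0.6   1.23]
[440, 30, 60] [ 0.57  0.54 -0.94  2.19  0.67  0.73  0.74]
[489. 170. 105.] [489. 172.  10.]
0.86 45 94 303 346
0.7 295 361 150 217
4.0417 [485.28868654 167.38636528 229.87924968] [-0.38556287 -0.63792341  0.41804275] [322.87429313 191.04751315] [324.0555898  170.43886314]
```

View pics/w1.png

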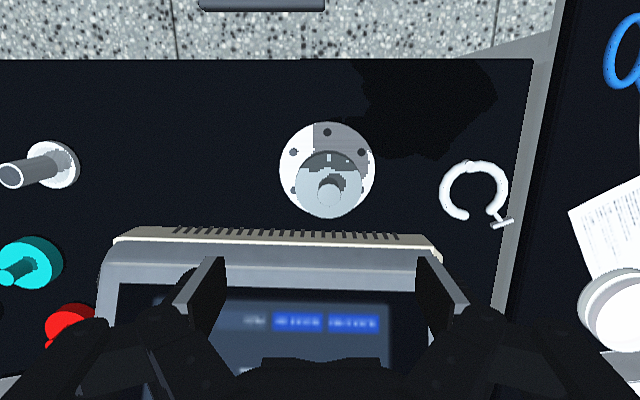

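The grey cap's knob top shows at about (329,187) and the foot disc is centred at about (327,170). The gripper and clamp are clear of it. The pixels agree with the estimate to within a few mm, so I'll grasp the knob.

```bash
python3 - <<'E'
from h import *
c=bot.camera_info("wrist")
k=ray("wrist",(329,187),105,c); f=ray("wrist",(327.5,170.5),10,c); print(k.round(1),f.round(1))
x,y=k[0],k[1]
bot.line_to([x,y,150]); bot.line_to([x,y,82],vel=80)   # knob z 78..105; pads swing forward when closing
im=bot.grab_frame("wrist"); 
bot.grip(0); print("gap",bot.current_finger_gap(),bot.current_tool_pos(),bot.current_ft_force())
bot.line_to([x,y,170],vel=100)
im2=bot.grab_frame("wrist"); cv2.imwrite("pics/w2.png",np.hstack([im,im2])[::1,::1,::-1][:, :, :])
cv2.imwrite("pics/w2.png",cv2.resize(np.hstack([im,im2])[...,::-1],(800,250)))
print("gap",bot.current_finger_gap(),bot.current_ft_force(),bot.current_time_s())
E
```

```text
[483.3 175.5 105. ] [490.  176.2  10. ]
gap 16.97177248090737 [483.41568666 175.2963593   82.08605115] [ 0.9428105  -0.21526845  1.98515919]
gap 16.724338459751454 [-0.12634578 -0.53870847 -0.61933161] 7.5083
```

View pics/w2.png

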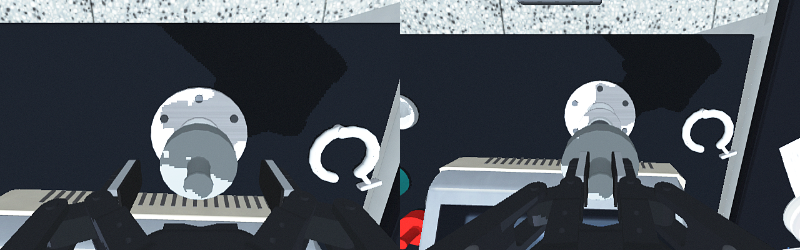

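The cap is held and has come off the port. I'll set it down at about (460,20).

```bash
python3 - <<'E'
from h import *
x,y=460,20
bot.line_to([x,y,150],vel=250); print(bot.current_ft_force()); bot.line_to([x,y,30],vel=120)
f0=bot.current_ft_force()[2]
for z in np.arange(28,18,-1):
    bot.line_to([x,y,z],vel=20); f=bot.current_ft_force()[2]-f0
    if f>1.5: break
print("contact z",z,f)
bot.grip(85); bot.line_to([x,y,170],vel=200)
im2=bot.grab_frame("wrist")
bot.line_to([483,-137,170],vel=250)
c=bot.camera_info("wrist"); im=bot.grab_frame("wrist")
print(proj([483,-137,60],c),proj([483,-137,5],c))
ds=bot.silhouettes("adapter","wrist")
for d in ds:
    ys,xs=np.nonzero(d['region']); print(round(d['conf'],2),xs.min(),xs.max(),ys.min(),ys.max())
cv2.imwrite("pics/w3.png",np.hstack([im2[:,60:460],im[:,120:520]])[...,::-1])
print(bot.current_tool_pos(),bot.current_time_s(), bot.current_ft_force())
E
```

```text
[ 0.07990351 -0.09691374 -0.50376563]
contact z 23 3.433272761382292
[317.08084015 194.79455998] [317.5627093  178.51208088]
0.86 288 342 150 208
[ 482.82765956 -134.71626411  170.0160242 ] 13.425 [0.60388938 0.11550774 0.68294902]
```

View pics/w3.png

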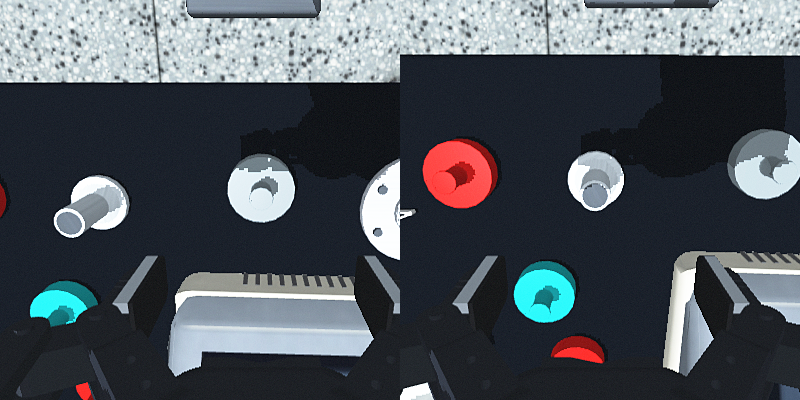

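The cap stands upright on the bench. The adapter's flange is centred at about (315.5,180) and its tube top at about (315,197) in the wrist frame. I'll compute the position, grasp it and lift it.

```bash
python3 - <<'E'
from h import *
print(bot.current_tool_pos())
c=bot.camera_info("wrist")
a=ray("wrist",(315.5,180),7,c); b=ray("wrist",(315,197),60,c); print(a.round(1),b.round(1))
x,y=((a+b)/2)[:2]
bot.line_to([x,y,80],vel=200); bot.line_to([x,y,24],vel=100); bot.dwell(.1)
p=bot.current_tool_pos(); print(p,bot.current_ft_force())
bot.grip(0); print("gap",bot.current_finger_gap(),bot.current_tool_pos(),bot.current_ft_force())
bot.line_to([x,y,130],vel=150); bot.dwell(.2); print("gap",bot.current_finger_gap(),bot.current_tool_pos(),"held F",bot.current_ft_force())
bot.line_to([489,120,150],vel=250); bot.dwell(.2)
c=bot.camera_info("wrist"); im=bot.grab_frame("wrist"); cv2.imwrite("pics/w4.png",im[...,::-1])
print(bot.current_tool_pos(),bot.current_ft_force(),bot.current_time_s())
for q in ("stand","port_face","adapter"):
  for d in bot.silhouettes(q,"wrist"):
    ys,xs=np.nonzero(d['region']); print(q,round(d['conf'],2),xs.min(),xs.max(),ys.min(),ys.max())
np.savez("c4.npz",**c)
E
```

```text
[ 482.82765956 -134.71626411  170.0160242 ]
[ 484.3 -138.6    7. ] [ 485.2 -138.3   60. ]
[ 485.41970923 -138.48747907   24.6994383 ] [ 1.14495368 -0.53906717 -1.39189889]
gap 23.96661312156837 [ 484.92842024 -138.54803118   24.28289885] [-0.91210982 -1.17838138  5.40375596]
gap 23.998324394146756 [ 484.20363595 -138.27495686  129.1050698 ] held F [-0.33540421 -0.06078728 -1.21269234]
[489.05029013 118.90868644 149.81265603] [ 0.49939397 -0.52692354 -1.06897119] 17.9083
stand 0.69 322 442 123 242
port_face 0.82 359 434 168 241
port_face 0.55 270 370 190 327
adapter 0.59 270 370 191 327
```

View pics/w4.png

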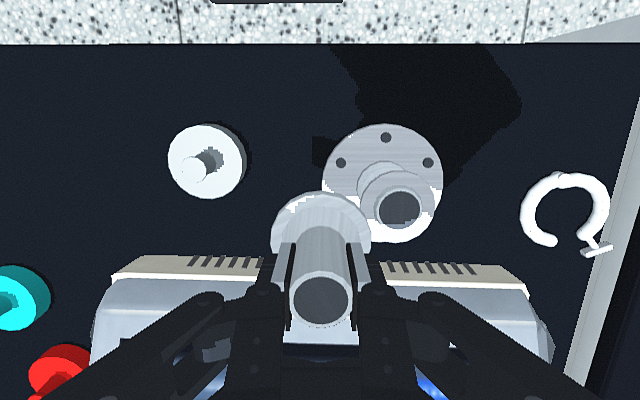

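The port is uncovered. Its flange face is centred at about (397,205), the collar bore is at (400,209), and the adapter hangs upright with its tube top at about (320,300). I'll refine these with ellipse fits on a crop while computing.

```bash
python3 - <<'E'
from h import *
c=dict(np.load("c4.npz"))
for n,uv,z in (("face",(396.5,204.7),70),("collar",(400,209),75),("foot",(383,183),10),("adtop",(320,300),186),("adflange",(320.3,241),135)):
    print(n,ray("",uv,z,c).round(1))
x=ray("",(400,209),75,c)
im=cv2.imread("pics/w4.png"); 
# overlays of model circles
t=np.linspace(0,6.283,60)
def circ(cx,cy,z,r,col):
    cv2.polylines(im,[np.array([proj([cx+r*np.cos(a),cy+r*np.sin(a),z],c)*8 for a in t]).astype(np.int32)],True,col,1,cv2.LINE_AA,3)
f=ray("",(396.5,204.7),70,c)
circ(f[0],f[1],70,27.5,(0,0,255)); circ(f[0],f[1],75,16.5,(0,255,0)); circ(f[0],f[1],10,55,(255,0,255))
p=[489.05,118.9]
circ(*p,186,13,(0,255,255)); circ(*p,135,27.5,(255,255,0))
cv2.imwrite("pics/w5.png",cv2.resize(im[110:340,240:460],None,fx=2.6,fy=2.6,interpolation=2))
E
```

```text
face [488.  174.3  70. ]
collar [489.6 175.8  75. ]
foot [487.6 175.6  10. ]
adtop [487.3 119.3 186. ]
adflange [486.4 119.4 135. ]
```

View pics/w5.png

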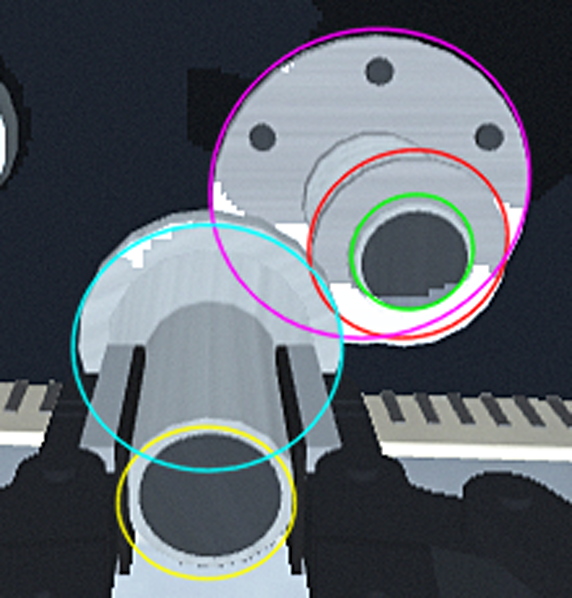

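Overlay: the port sits ~2.5 px lower than my first circle, so the port is at about (490,174.3). The adapter is upright, but seems to hang ~5 mm lower than assumed. I'll hover just above the collar and compare the two 55 mm discs directly.

```bash
python3 - <<'E'
from h import *
bot.line_to([489.5,174.5,150],vel=200); bot.line_to([489.5,174.5,113],vel=80); bot.dwell(.3)
p=bot.current_tool_pos(); c=bot.camera_info("wrist"); im=bot.grab_frame("wrist"); s=bot.grab_frame("side"); cs=bot.camera_info("side")
np.savez("c6.npz",**c); cv2.imwrite("pics/raw6.png",im[...,::-1]); cv2.imwrite("pics/side6.png",s[...,::-1])
print(p,bot.current_ft_force(),bot.current_time_s())
u=proj([490,174,80],cs).astype(int); print(u)
a=cv2.resize(im[140:340,220:420,::-1],(500,500),interpolation=2)
b=cv2.resize(s[u[1]-40:u[1]+40,u[0]-24:u[0]+24,::-1],(300,500),interpolation=2)
cv2.imwrite("pics/w6.png",np.hstack([a,b]))
E
```

```text
[489.74040152 174.62179554 113.35233203] [ 0.22803431 -0.11816238 -1.08625904] 19.4917
[295 184]
```

View pics/w6.png

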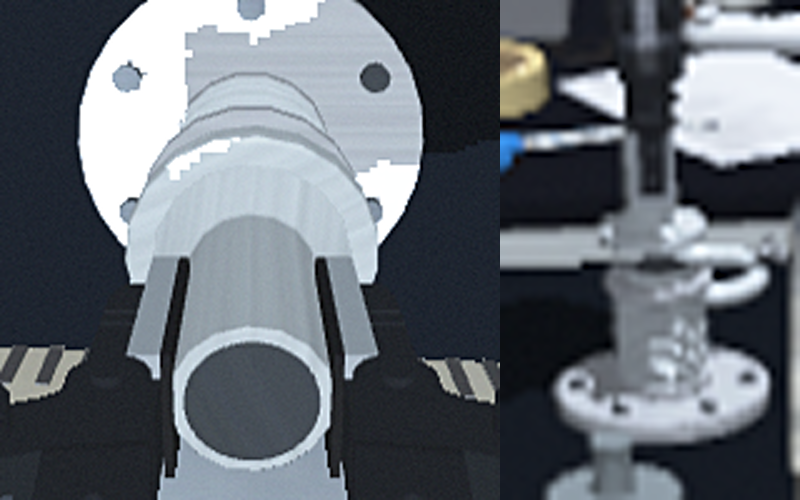

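The adapter hovers upright above the port and is aligned across the jaws: flange, port and foot are all centred near crop column 252. For the x direction I'll compare predicted and seen edges.

```bash
python3 - <<'E'
from h import *
c=dict(np.load("c6.npz")); cs=bot.camera_info("side")
print("wrist front-edge rows in crop for X=490")
for n,r,z in (("foot",55,10),("bellows",24,66),("flange lower?",27.5,62),("face",27.5,70),("ad under",27.5,89),("ad under-6",27.5,83),("ad ftop-6",27.5,92),("ad ftop",27.5,98)):
    print(n,((proj([490-r,174.5,z],c)-[220,140])*2.5).round(1))
for n,dz in (("tubetop -0",149),("-6",143)):
    print(n,((proj([490-13,174.5,dz],c)-[220,140])*2.5).round(),((proj([490+13,174.5,dz],c)-[220,140])*2.5).round())
print("side cols")
for z in (10,70,85,90,149): print(z,[((proj([490+d,174.5,z],cs)-[271,144])*6.25).round(1).tolist() for d in (-27.5,0,27.5)])
im=cv2.imread("pics/raw6.png"); g=cv2.cvtColor(im,6).astype(int)
print(g[140:205,320])
s=cv2.cvtColor(cv2.imread("pics/side6.png"),6)
for r in range(174,196,2): print(r,s[r,284:310])
E
```

```text
wrist front-edge rows in crop for X=490
foot [247.9 -34.9]
bellows [247.3 115.7]
flange lower? [247.4  97.7]
face [247.2 105.9]
ad under [246.8 128.4]
ad under-6 [247.  120.8]
ad ftop-6 [246.8 132.3]
ad ftop [246.6 140.7]
tubetop -0 [245. 334.] [246. 480.]
-6 [245. 314.] [246. 455.]
side cols
10 [[102.7, 382.6], [156.0, 380.7], [209.2, 378.7]]
70 [[97.5, 273.6], [151.5, 271.7], [205.5, 269.8]]
85 [[96.2, 245.8], [150.4, 243.9], [204.5, 242.1]]
90 [[95.7, 236.6], [150.0, 234.7], [204.2, 232.8]]
149 [[90.4, 125.2], [145.4, 123.4], [200.4, 121.5]]
[153 159 161 160 160 164 161 157 228 255 255 255 255 255 255 255 255 255
 185 193 190 189 186 190 186 184 191 193 184 146 174 203 208 207 210 207
 199 201 209 212 211 214 170 135 185 197 192 195 195 198 175 157 163 171
 190 228 228 217 212 212 210 208 206 209 211]
174 [ 26  26  26  25  26  21  46 103 126  70  25  26  27  79 137  72  21  23
  25  24  23  24  25  25  25  25]
176 [ 21  22  22  20  19  17  27  82 136 134 134 134 134 136 132  68   4   8
  13  18  20  21  22  21  21  20]
178 [ 18  18  15  47  92  85 102 126 133 138 141 143 138 129 1
[... 236 characters left out ...]

 145 153 169 169 170 171 171 173]
184 [176 177 179 180 172 144 159 161 162 154 120 122 127 138 141 174 199 226
 250 247 234 231 232 225 231 233]
186 [  6   9  10  13  43  84  80  81  71  35  39  41  42  41  38  36  63 106
 105 127 129  99  97  96  96 103]
188 [ 25  26  24  52 103 106 105 117 134 126 127 126 123 127 132 134 118 124
 184 217 182  14  13  50 104 159]
190 [ 26  27  25  37  83 116 113 110 114 111 116 130 162 155 156 192 184 187
 153 129 209 251 248 241 236 225]
192 [ 21  23  25  24  39  87 119 122 123 125 125 124 131 130 133 125 117 113
 108 116 116 121 115 100  90  64]
194 [ 15  15  15  13  24  75 123 123 126 123 121 122 123 122 127 139 121 118
 120 107  26  21  23  24  26  25]
```

The wrist view puts the adapter underside at z≈84, about 1 mm +x of the port axis. The side view says about −1 to −2 mm. Both are inside the 2.5 mm play. I'll lower it guarded, watching the forces: face contact is expected near TCP z≈99, against ≈104 if it lands on the collar.

```bash
cat >> h.py <<'E'
def ft(n=6):
    a=[]
    for _ in range(n): a.append(bot.current_ft_force()); bot.dwell(.02)
    return np.mean(a,0)
E
python3 - <<'E'
from h import *
f0=ft(); print(f0)
for z in list(range(111,96,-1)):
    bot.line_to([489.5,174.5,z],vel=25); bot.dwell(.05); f=ft(3); print(z,bot.current_tool_pos().round(1),f.round(2))
    if f[2]-f0[2]>3.5: break
im=bot.grab_frame("wrist"); cv2.imwrite("pics/raw7.png",im[...,::-1]); c=bot.camera_info("wrist"); np.savez("c7.npz",**c)
cv2.imwrite("pics/w7.png",cv2.resize(im[130:330,220:420,::-1],(600,600),interpolation=2))
print(bot.current_time_s(),bot.current_moment())
E
```

```text
[-0.05335382  0.03494885 -1.35971323]
111 [489.5 174.5 111. ] [ 0.13 -0.38 -0.91]
110 [489.5 174.5 110. ] [ 0.17 -0.23 -1.62]
109 [489.5 174.5 109. ] [ 0.04  0.33 -0.85]
108 [489.5 174.5 108. ] [ 0.43 -0.21 -1.55]
107 [489.5 174.5 107. ] [-0.07 -0.38 -2.02]
106 [489.5 174.5 106. ] [ 0.41 -0.04 -1.63]
105 [489.5 174.5 105. ] [-0.42  0.22 -1.33]
104 [489.5 174.5 104. ] [ 0.41  0.43 -1.66]
103 [489.5 174.5 103. ] [-0.13  0.48 -1.03]
102 [489.5 174.5 102. ] [ 0.45  0.01 -0.47]
101 [489.5 174.5 101. ] [ 0.02 -0.19 -0.83]
100 [489.5 174.5 100. ] [-0.01 -0.25 -1.7 ]
99 [489.5 174.5  99. ] [-0.44 -0.28 -1.51]
98 [489.5 174.5  98. ] [-0.01  0.21 -1.62]
97 [489.5 174.5  97. ] [ 0.36  0.29 -1.75]
24.8917 [-0.04650106  0.02108748  0.00798426]
```

View pics/w7.png

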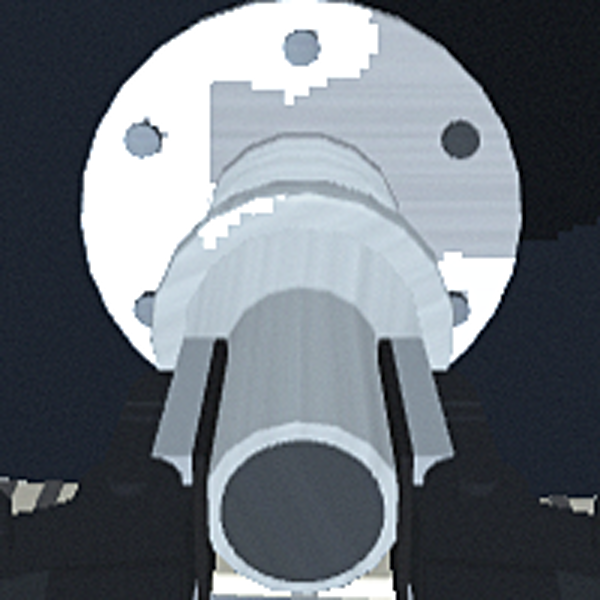

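No contact yet at TCP 97. The adapter and port front edges nearly coincide and are concentric in the picture. I'll continue down guarded until the target force.

```bash
python3 - <<'E'
from h import *
z=97
while z>84:
    z-=1; bot.line_to([489.5,174.5,z],vel=25); bot.dwell(.05); f=ft(4); print(z,bot.current_tool_pos().round(1),f.round(2),bot.current_moment().round(2))
    if f[2]>4.5: break
im=bot.grab_frame("wrist"); s=bot.grab_frame("side")
u=(295,188)
a=cv2.resize(im[130:330,220:420,::-1],(500,500),interpolation=2)
b=cv2.resize(s[u[1]-40:u[1]+40,u[0]-24:u[0]+24,::-1],(300,500),interpolation=2)
cv2.imwrite("pics/w8.png",np.hstack([a,b]))
print(bot.current_time_s(),bot.current_finger_gap())
E
```

```text
96 [489.5 174.5  96. ] [ 0.11 -0.07 -1.69] [-0.04 -0.04  0.  ]
95 [489.5 174.5  95. ] [ 0.26  0.72 -1.05] [ 0.03 -0.02 -0.02]
94 [489.6 174.6  94.1] [ 0.02 -0.22  0.88] [-0.02  0.03 -0.01]
93 [489.6 174.6  93.1] [-0.06 -0.27  1.84] [-0.06 -0.05 -0.01]
92 [489.6 174.6  92.1] [0.32 0.51 2.21] [ 0.01 -0.06  0.  ]
91 [489.6 174.6  91.1] [0.17 0.24 3.25] [-0.01 -0.09  0.01]
90 [489.6 174.6  90.1] [0.49 0.36 4.65] [ 0.   -0.14 -0.01]
27.5583 23.991085384798623
```

View pics/w8.png

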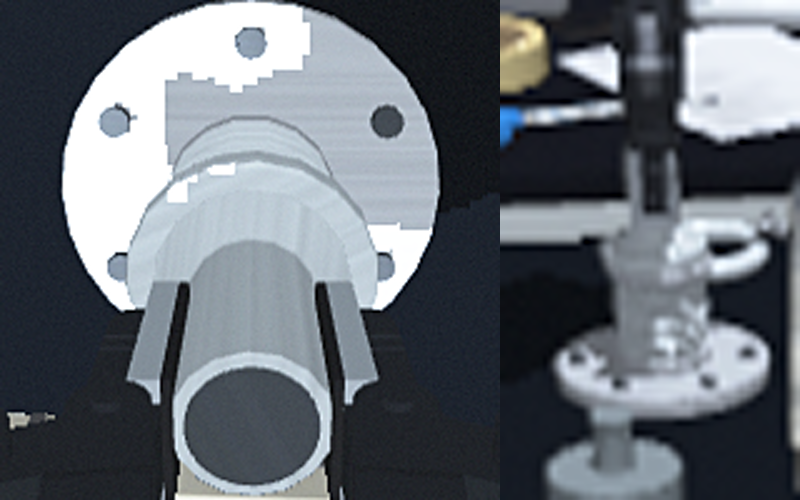

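Contact came at TCP z≈94.5, so the underside is at ≈70.2 mm. That is the face, not the collar (≈99). There are no lateral forces, the flanges are flush in both views, and the force rises by ~0.8–1 N/mm. Now I press to about 10 N and hold.

```bash
python3 - <<'E'
from h import *
z=90.
for _ in range(8):
    f=ft(12); e=9.2-f[2]; print(round(z,2),f.round(2))
    if abs(e)<.3: break
    z-=np.clip(e/.85,-2,3); z=max(z,83); bot.line_to([489.5,174.5,z],vel=20); bot.dwell(.2)
t=bot.current_time_s()
for _ in range(5):
    bot.dwell(.9); print(round(bot.current_time_s(),2),ft(8).round(2),bot.current_tool_pos().round(2),bot.current_moment().round(2))
im=bot.grab_frame("wrist"); s=bot.grab_frame("top"); 
a=cv2.resize(im[130:330,220:420,::-1],(400,400),interpolation=2); b=cv2.resize(s[180:280,170:270,::-1],(400,400),interpolation=2)
cv2.imwrite("pics/w9.png",np.hstack([a,b])); print(bot.current_time_s(),bot.current_finger_gap())
E
```

```text
90.0 [1.07 0.44 4.21]
87.0 [0.59 0.32 6.35]
84.0 [-0.28 -0.32  8.94]
30.06 [-0.19 -0.53  8.65] [489.63 174.63  84.41] [-0.12  0.08  0.06]
31.09 [-0.24 -0.48  8.48] [489.63 174.61  84.41] [-0.15  0.02 -0.03]
32.12 [-0.2  -0.4   8.45] [489.66 174.6   84.42] [-0.08  0.04 -0.  ]
33.16 [-0.33 -0.82  8.89] [489.65 174.64  84.42] [-0.09  0.1   0.03]
34.19 [-0.23 -0.73  8.84] [489.64 174.6   84.41] [-0.07  0.06  0.04]
34.425 24.043993823672924
```

View pics/w9.png

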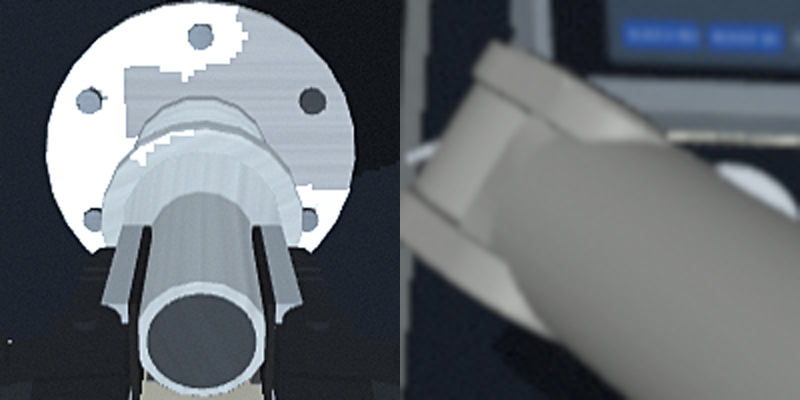

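The adapter sits concentric on the port and pressed down. The top view is blocked by the arm. The wrist force of ≈8.7 N plus ≈1.3 N of weight gives ≈10 N on the port, at ~10 mm travel, held for over 4 s.

```bash
python3 - <<'E'
from h import *
bot.dwell(1); print(ft(10)); bot.job_done()
E
```

```text
[ 0.030336   -0.3365962   8.87299721]
the job is handed in; nothing more can be done
```

The job is handed in, with the adapter still gripped and pressed on the port. I set the grey dust cap upright on the bench at about (460, 20), then set the adapter flange down over the collar.

**Last checks:**
- **Force:** the wrist read 8.5–8.9 N upwards for more than 5 s. With the adapter's weight of about 1.3 N, that is about 10 N on the port.
- **Travel:** the bellows is pushed down about 10 mm, well short of the 18 mm stop.
- **Seating:** contact came with the underside at about 70 mm, which is the sealing face and not the collar top. Side forces stayed below 1 N through the final hold.
- **Time:** handed in at about 36 s.

**What disagreed or could not be checked:**
- **Height:** before contact, the wrist camera put the adapter about 5 mm lower in the grip than contact later showed.
- **Sideways offset:** along x, the wrist camera put the adapter about 1 mm to one side of the port's axis, and the side camera 1–2 mm to the other. Both are within the 2.5 mm play.
- **Top view:** the arm blocked it at the end, so the final look was from the wrist camera only.
- **Bystanders:** I did not check the bottle, forceps or clamp one by one at the end, but the gripper never went near them.

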